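# Set the ski binding to the marked boot size

### The job

Set the binding on the short teal ski for the next skier: with the fingertips, push the grey heel piece along its track until it clicks into the notch beside the orange clip, then press the red lock pin on top of it all the way down. Only push and press: do not pinch the heel piece, and leave the loose things on the bench and the ski where they are. Finish clear of everything.

Things in the scene. Friction and masses are not known exactly. Their poses are not given: they have to be found in the camera images.
- ski: Teal short ski, 900 x 100 x 12 mm, fixed level on two red bench stands, tip turned up. Origin on the bench top under the binding track; y runs along the ski towards its tip (push the heel piece that way), x across, z up. Its upper face is at z = 67 mm, the black track in its middle reaches z = 73 mm, y = -240 to 160 mm.
- strip (a point): Middle of the centre notch in the aluminium notched strip (12 mm wide, top 75 mm above the bench) that runs beside the track, at x = 17 mm on the ski. Three notches, each 15 mm wide, at y = -85, -35 and 15 mm on the ski (this one is -35).
- toe (a point): Centre of the top of the fixed toe piece, which stands at y = 195 to 275 mm on the ski, 66 mm wide, up to 120 mm above the bench.
- heel (a joint): Travel of the heel piece towards the tip in m, 0 to 0.205; its centre lies at y = -160 mm + travel on the ski, so it sits in a notch at 0.075, 0.125 or 0.175. It starts short of all notches. It slides at 3 to 5 N; a notch pulls it in from about 5 mm either side (the push force dips to about 0) and takes about 10 to 11 N to leave, either way. It cannot be lifted off.
- heel_top (a point): Centre of the top face of the heel piece, a grey block 60 mm across the ski, 70 mm along it and 45 mm high, its underside 79 mm and its top 124 mm above the bench.
- heel_rear_face (a point): Middle of the upright face of the heel piece that looks to the ski's tail (60 mm wide, 45 mm high): the face to push on. 101 mm above the bench.
- heel_front_face (a point): Middle of the opposite upright face, towards the toe piece; push here to bring the heel piece back after overshooting.
- click (a joint): Height in m of the sprung click pin (steel ball with a yellow stem of 8 mm diameter showing on the heel piece's top, 17 mm from its middle on the far side, about 2 mm proud when dropped): within 0.0005 of 0 when dropped into a notch, about 0.0034 when riding on the strip.
- pin (a joint): How far the red lock pin is pressed down, in m: up at 0, fully down (flush, within 2 mm) at 0.012. It needs about 4 to 6 N, stays where it is left, and cannot be got up again by pushing.
- pin_top (a point): Centre of the flat top of the red lock pin, 22 mm in diameter, which stands 13 mm above the heel piece's top when up; it is 4 mm towards the robot from the heel piece's middle.
- clip_orange: Orange clip, 16 mm across the ski, 20 mm along it, 10 mm high, fixed on the ski's upper face near its far edge (41 mm from the ski's middle line), exactly abreast of the wanted notch; it may mark any of the three. Origin at the centre of its underside; axes as the ski's.
- wax: Bystander: loose yellow wax block, 45 x 60 x 22 mm, lying on the ski near its tail (y = -380 to -350 mm on the ski). Origin at the centre of its underside.
- screwdriver: Bystander: loose screwdriver with a red handle, 200 mm long, on the bench. Origin under its middle.
- tape: Bystander: loose roll of blue tape, 90 mm across, 25 mm high, on the bench. Origin at the centre of its underside.
- spray: Bystander: loose green can, 56 mm across, 150 mm high, on the bench. Origin at the centre of its underside.
- mug: Bystander: loose blue mug, 80 mm across, 90 mm high, on the bench. Origin at the centre of its underside.
- brush: Bystander: loose brush, 200 mm long, on the bench. Origin under its middle.
- wrench: Bystander: loose steel wrench, 180 mm long, on the bench. Origin under its middle.

How it is judged:
By the outcome, as a careful person would: the job done as asked, in the order asked, and still so for the second after the job is handed in, with the robot touching nothing.
It also fails if it takes over 48 s, if anything falls off the work surface, if the arm or the gripper's body presses on something with over 40 N, if the wrist force passes 120 N, or if a joint passes its speed limit or range.

### The arm

A 7-joint arm with a two-finger parallel gripper is mounted at the origin on the work surface. World frame = base frame: x ahead of the robot, y to its left, z up, the work surface at z = 0. Lengths are in m, angles in rad, forces in N, time in s.
With the tool pointing down it reaches from about 0.4 to 0.85 m from the base axis. Payload 10.4 kg.
Tool frame: the origin (TCP) lies on the centre line of the jaws, within the pads' length; the fingertips stand 11 mm ahead of it and the grasp point (between the pads) lies 8 mm behind it; z points along the fingers, y is the line along which they close (so a half turn about z gives the same grasp; the last joint's range is limited). The gripper opens to 87 mm and grips with 3 to 60 N. Pads are 19 mm wide; open, the fingers measure 117 mm over their backs; the gripper's body (75 mm by 190 mm) begins 51 mm behind the grasp point.
Start: joints at [1.094, 0.332, -0.065, 1.46, 0.022, 1.35, -0.088], TCP at [0.274, -0.562, 0.234] pointing down, gripper open.
Joint ranges: [-2.6, 2.6], [-0.5, 2.12], [-1.47, 1.34], [0.16, 2.42], [-1.27, 4.41], [0.06, 2.06], [-2.6, 2.6]. Speed limits (rad/s): [2.22, 2.22, 2.79, 2.79, 3.14, 3.14, 3.14].

### API

Orientations are given as a unit quaternion [x, y, z, w].
In Python, from bench import r gives the robot as it stands.
- The arm moves only by the shell command python3 -m pendant 'ROWS' [OPENING] [FORCE]. ROWS is JSON, a list of rows, each a list of 4 numbers: the shift along the tool's x, y, z in m, then the turn about the tool's z in rad. A call has 1 to 8 rows; each row shifts and turns the commanded pose from where the row before left it, along the tool's axes as they then stand; what a row does not reach is not made up. A row lasts 1/12 s, in which the tool goes at most 41.7 mm and 7.16 degrees, less where a joint would pass 70% of its speed; a pose out of reach is approached as far as the arm can. A call with a gripper value outside its range is refused whole. OPENING is the opening, from 0 (shut) to 1 (fully open), set as the call begins (- or left out, the last holds). The fingers move at their own pace and stop on an object; FORCE is the grip in N (left out, the last holds). Time passes only in rows, so rows that do not move let the fingers close. It gives the time, the measured TCP pose, the force, the opening and the grip force at its end, in the units of the state.
- r.read_state(): the state, without advancing time (a new reading comes with each control period).
- r.camera(name): name is "scene" or "top"; returns a dict with "img" (480x640x3 uint8, red, green, blue), "camera_matrix" (3x3 intrinsics, pixels), "dist_coeffs" ([k1, k2, p1, p2, k3] as OpenCV has them; the pictures are not rectified), "xyz" and "attitude" of the camera in the world. Camera axes: x right, y down, z forward; pixel columns grow to the right and rows downward; lengths in m; the calibration is good to about 2 mm. A picture is of the moment at which its call begins. There is no depth.
- r.close_job(): hands the job in; it is judged then, once.
Trained networks look in the newest picture that a camera, given by its name, has taken for a name from the list of things; names that differ only in an ending like _2 or _b are one class to them, and where a whole thing is asked for, a point or a joint stands for the part that bears it (a point fixed in the world has none). Each returns a list of dicts, best first, with "score" (0 to 1); they miss things now and then, are a little off and sometimes report something else, mostly with a low value. They report only what shows in the picture. A call takes as long as a camera call.
- r.outline_of(thing, camera): "mask" (480x640 bool, what is visible of it) and "bbox" ([centre column, centre row, width, height] in pixels, round what is visible of it).
The state is a dict: "time": time; "joint_positions": joint angles; "joint_vel": joint speeds; "joint_torque": joint torques, N m; "ee_pos": TCP position; "eef_rot": TCP orientation; "ft_force": force on the tool from outside, world axes, zero at the start; "torque": the same for the moment, N m; "width": finger opening in m; "grip_force": force on a finger pad.
Only numpy, scipy, OpenCV 4.12 (cv2) and the standard library are available. Lean on these libraries where they do the work, as an engineer would, in place of code of your own. Each camera call takes 0.05 s, during which the arm holds its last target. There are 200 camera calls.

## Working session

There is one attempt and no reset: what is moved stays moved. The work goes in short steps, Python scripts to look and compute and a shell command to move; the robot and the scene stay as the last step left them, time stands still between calls to the robot, and variables do not carry over. Pictures are saved under pics/ and viewed, at most 10 in all, crops included, and the job is handed in when it is done.

```bash
mkdir -p pics; python3 - <<'E'
from bench import r
import cv2
s=r.read_state(); print(s)
for c in("scene","top"):
    d=r.camera(c); print(c,d["camera_matrix"],d["dist_coeffs"],d["xyz"],d["attitude"])
    cv2.imwrite(f"pics/{c}0.png",d["img"][:,:,::-1])
    for n in("ski","heel","heel_top","pin","clip_orange","strip","toe","wax"):
        try: print(n,[(round(o["score"],2),[round(float(v),1) for v in o["bbox"]]) for o in r.outline_of(n,c)][:2])
        except Exception as e: print(n,e)
E
```

```text
{'time': 0.0, 'joint_positions': array([ 1.09442141,  0.33287335, -0.06467721,  1.46091736,  0.02158917,
        1.34991497, -0.08853723]), 'joint_vel': array([-4.94242611e-04, -1.52867637e-03,  9.49947827e-04,  1.04625442e-03,
        2.28998907e-04, -6.61853178e-04, -2.69034266e-05]), 'joint_torque': array([ 1.23325544e-04, -6.23268700e+01,  2.45160400e-02, -3.89890552e+01,
       -6.14643702e-02,  4.00704704e-02,  1.14072068e-04]), 'ee_pos': array([ 0.27380142, -0.56142598,  0.23276439]), 'eef_rot': array([ 9.74375596e-01,  2.24925977e-01, -1.89837663e-04, -6.83192263e-04]), 'ft_force': array([ 0.15859862, -0.02631703, -0.07982028]), 'torque': array([-0.03156815, -0.00276935, -0.00294434]), 'grip_force': 0.0, 'width': 0.08689573546231515}
scene [[457.14722749   0.         316.87556535]
 [  0.         457.14722749 239.04413926]
 [  0.           0.           1.        ]] [0.03514364 0.         0.         0.         0.        ] [ 0.97112577 -0.43757311  0.73086246] [ 0.84905965  0.36668554 -0.15455339 -0.34749486]
ski [(0.69, [285.5, 291.6, 398.0, 283.9]), (0.31, [148.1, 280.6, 72.6,
[... 499 characters left out ...]
5512569]
 [  0.         547.5958747  241.13134854]
 [  0.           0.           1.        ]] [-0.08237204  0.          0.          0.          0.        ] [ 0.27491322 -0.05559986  1.38759752] [-0.69495412  0.71229119 -0.06361304  0.07505608]
ski [(0.71, [316.4, 243.1, 384.0, 62.9]), (0.45, [432.5, 343.1, 22.2, 61.7])]
heel [(0.76, [380.2, 237.2, 33.2, 33.3]), (0.25, [320.5, 243.6, 383.6, 63.4])]
heel_top [(0.95, [382.4, 235.2, 31.5, 25.3])]
pin []
clip_orange [(0.61, [361.6, 221.9, 9.4, 6.2])]
strip [(0.94, [320.7, 242.4, 385.4, 61.1])]
toe [(0.67, [318.3, 244.9, 381.2, 64.8]), (0.34, [380.4, 237.1, 27.9, 25.2])]
wax [(0.89, [475.0, 234.7, 27.4, 24.5]), (0.45, [317.1, 244.1, 382.7, 62.5])]
```

```bash
python3 -c "
import cv2
a=cv2.imread('pics/top0.png');cv2.imwrite('pics/topc.png',cv2.resize(a[190:290,250:450],(800,400),interpolation=cv2.INTER_CUBIC))"
```

```text
(no output)
```

View pics/top0.png

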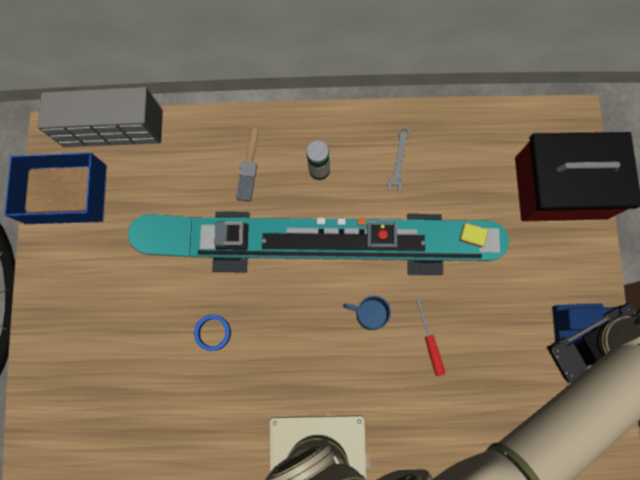

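View pics/scene0.png

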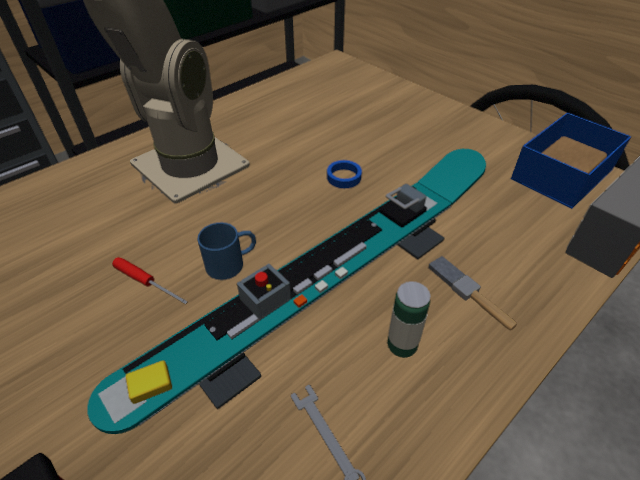

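View pics/topc.png

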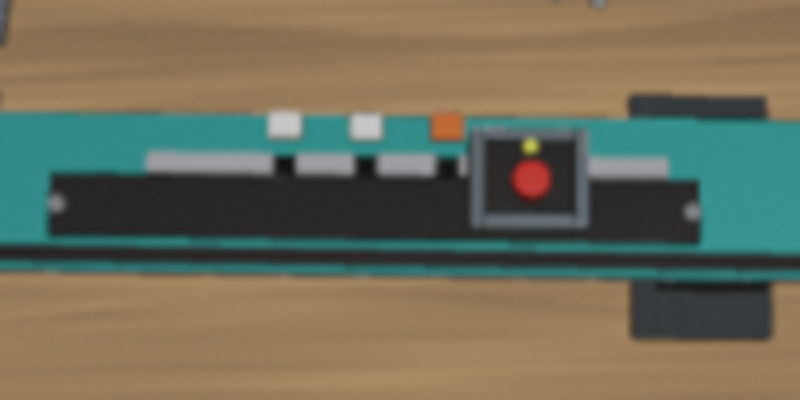

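The overview shows the orange clip at crop (447,126), top-image (361.8,221.5). It is abreast of the first notch (y=-85, travel 0.075). The heel, with its red pin at about (383,234), sits just to its right, and the tip points left (world +y). The area around it is free.

```bash
cat > h.py <<'E'
import cv2,numpy as np
from scipy.spatial.transform import Rotation as R
def ray(d,uv):
    p=cv2.undistortPoints(np.float64([[uv]]),np.float64(d["camera_matrix"]),np.float64(d["dist_coeffs"]))[0,0]
    return R.from_quat(d["attitude"]).apply([p[0],p[1],1.])
def at(d,uv,z):
    v=ray(d,uv);o=np.array(d["xyz"]);return (o+v*(z-o[2])/v[2]).round(4)
def blob(img,lo,hi,box):
    h=cv2.cvtColor(img,cv2.COLOR_RGB2HSV);m=cv2.inRange(h,lo,hi);k=np.zeros_like(m);x0,y0,x1,y1=box;k[y0:y1,x0:x1]=1
    ys,xs=np.nonzero(m*k);return (xs.mean(),ys.mean(),len(xs),xs.min(),xs.max(),ys.min(),ys.max())
E
python3 - <<'E'
from h import *
from bench import r
d=r.camera("top");s=r.camera("scene")
c=lambda x,y:(250+x/4-.375,190+y/4-.375)
for n,p,z in[("trackL mid",c(50,204),.073),("trackR mid",c(699,212),.073),("clipO",c(447,122),.077),("clip2",c(366,122),.077),("clip3",c(285,120),.077),("pin",c(531,180),.137),("yellow",c(531,146),.126),("heel far left corner",c(474,132),.124),("far right",c(588,132),.124),("near left",c(474,226),.124),("near right",c(588,226),.124),("mid notch",c(366,164),.075)]: print(n,at(d,p,z))
b=blob(d["img"],(0,150,100),(6,255,255),(370,225,395,245));print(b,at(d,b[:2],.136))
b=blob(s["img"],(0,150,60),(6,255,255),(245,265,280,295));print(b,at(s,b[:2],.134))
b=blob(s["img"],(7,150,60),(18,255,255),(285,290,312,312));print(b,at(s,b[:2],.075))
b=blob(d["img"],(7,150,60),(18,255,255),(350,210,370,230));print(b,at(d,b[:2],.077))
E
```

```text
trackL mid [0.5423 0.1215 0.073 ]
trackR mid [ 0.5267 -0.2758  0.073 ]
clipO [ 0.5863 -0.1236  0.077 ]
clip2 [ 0.5877 -0.0738  0.077 ]
clip3 [ 0.5903 -0.0241  0.077 ]
pin [ 0.5361 -0.1682  0.137 ]
yellow [ 0.5588 -0.17    0.126 ]
heel far left corner [ 0.5687 -0.1369  0.124 ]
far right [ 0.5669 -0.2043  0.124 ]
near left [ 0.5121 -0.1347  0.124 ]
near right [ 0.5103 -0.2016  0.124 ]
mid notch [ 0.5617 -0.0731  0.075 ]
(np.float64(382.5), np.float64(234.17948717948718), 78, np.int64(378), np.int64(387), np.int64(230), np.int64(239)) [ 0.5373 -0.1686  0.136 ]
(np.float64(260.9160839160839), np.float64(278.3006993006993), 143, np.int64(255), np.int64(267), np.int64(272), np.int64(286)) [ 0.5397 -0.1699  0.134 ]
(np.float64(300.0), np.float64(300.4742268041237), 97, np.int64(294), np.int64(306), np.int64(295), np.int64(306)) [ 0.5855 -0.1246  0.075 ]
(np.float64(361.04761904761904), np.float64(221.35714285714286), 42, np.int64(358), np.int64(364), np.int64(218), np.int64(224)) [ 0.5833 -0.1226  0.077 ]
```

```bash
python3 -m pendant '[[0,0,0,0.123],[0,0,0,0.123],[0,0,0,0.123],[0,0,0,0.123],[0.025,-0.032,0,0],[0.025,-0.032,0,0],[0.025,-0.032,0,0],[0.025,-0.032,0,0]]' 0 20; python3 -m pendant '[[0.025,-0.032,0,0],[0.025,-0.032,0,0],[0.025,-0.032,0,0],[0.025,-0.032,0,0],[0.025,-0.032,0,0],[0.025,-0.032,0,0],[0,0,0,0],[0,0,0,0]]'
```

```text
time: 1.67
ee_pos: [0.3797, -0.4362, 0.2337]
eef_rot: [1.0, -0.019, 0.0, 0.0]
ft_force: [1.2, -1.0, -0.3]
width: 0.0419
grip_force: 0.0
time: 2.33
ee_pos: [0.5376, -0.2487, 0.2334]
eef_rot: [1.0, -0.016, 0.0, -0.0]
ft_force: [0.8, -1.3, 0.2]
width: 0.0008
grip_force: 0.0
```

```bash
python3 -m pendant '[[0,0,0.03,0],[0,0,0.03,0],[0,0,0.03,0],[0,0,0.025,0],[0,0,0.01,0],[0,0,0,0],[0,0,0,0],[0,0,0,0]]'; python3 - <<'E'
from bench import r
import cv2
s=r.camera("scene")["img"]
cv2.imwrite("pics/s1.png",cv2.resize(s[200:350,180:380][:,:,::-1],(800,600)))
print(r.read_state()["ft_force"],r.read_state()["ee_pos"])
E
```

```text
time: 3.0
ee_pos: [0.5369, -0.2524, 0.1105]
eef_rot: [1.0, -0.019, 0.001, 0.001]
ft_force: [-0.1, -0.1, 0.5]
width: 0.0006
grip_force: 0.0
[ 0.08667575 -0.80741095 -0.0919092 ] [ 0.53703368 -0.25227556  0.11063839]
```

View pics/s1.png

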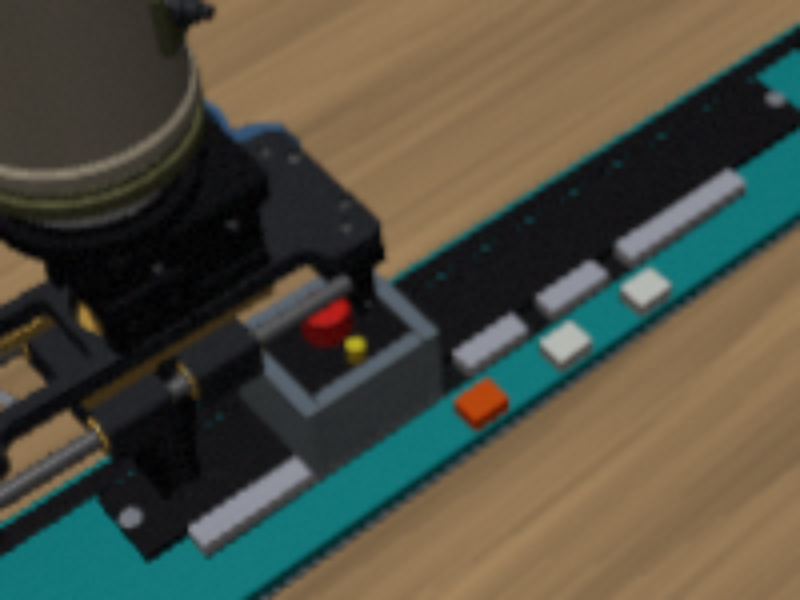

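```bash
python3 -m pendant '[[0,-0.01,0,0],[0,-0.008,0,0],[0,-0.004,0,0],[0,-0.004,0,0],[0,-0.003,0,0],[0,-0.003,0,0],[0,-0.003,0,0],[0,0,0,0]]'; for i in 1 2 ; do :; done; python3 -m pendant '[[0,-0.003,0,0],[0,-0.003,0,0],[0,-0.003,0,0],[0,0,0,0]]'
```

```text
time: 3.72
ee_pos: [0.5375, -0.2159, 0.1086]
eef_rot: [1.0, -0.019, 0.0, -0.0]
ft_force: [0.1, 0.1, -0.5]
width: 0.0003
grip_force: 0.0
time: 4.05
ee_pos: [0.5376, -0.2076, 0.1085]
eef_rot: [1.0, -0.019, -0.0, 0.0]
ft_force: [-0.1, -1.8, 0.2]
width: 0.0005
grip_force: 1.0
```

```bash
python3 -m pendant '[[0,-0.003,0,0],[0,-0.003,0,0],[0,-0.003,0,0],[0,0,0,0]]';python3 -m pendant '[[0,-0.003,0,0],[0,-0.003,0,0],[0,-0.003,0,0],[0,0,0,0]]'
```

```text
time: 4.38
ee_pos: [0.538, -0.198, 0.1085]
eef_rot: [1.0, -0.019, -0.0, -0.0]
ft_force: [-1.2, -1.3, -0.3]
width: 0.0008
grip_force: 0.8
time: 4.72
ee_pos: [0.5384, -0.1887, 0.1085]
eef_rot: [1.0, -0.019, -0.0, -0.0]
ft_force: [-0.0, -1.1, -0.2]
width: 0.0004
grip_force: 0.7
```

```bash
cat > look.py <<'E'
from h import *
from bench import r
import sys
s=r.camera("scene")
for n,lo,hi,z in(("pin",(0,150,60),(6,255,255),.134),("yellow",(22,120,60),(34,255,255),.126)):
    try: b=blob(s["img"],lo,hi,(245,240,320,300));print(n,b[2:],at(s,b[:2],z))
    except Exception as e: print(n,e)
if len(sys.argv)>1: cv2.imwrite(sys.argv[1],cv2.resize(s["img"][200:350,180:380][:,:,::-1],(800,600)))
t=r.read_state();print(t["time"],t["ee_pos"].round(4),t["ft_force"].round(2))
E
python3 look.py pics/s2.png
```

```text
pin (18, np.int64(271), np.int64(278), np.int64(274), np.int64(279)) [ 0.553 -0.151  0.134]
yellow (35, np.int64(260), np.int64(282), np.int64(271), np.int64(283)) [ 0.5557 -0.145   0.126 ]
4.7667 [ 0.5384 -0.1887  0.1085] [-0.56 -0.18 -0.25]
```

View pics/s2.png

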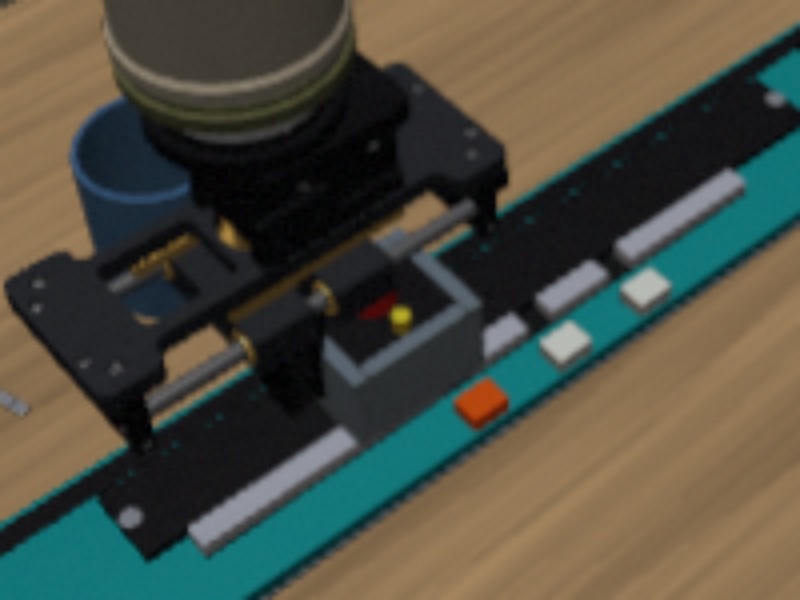

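The gripper is pushing squarely on the rear face. The yellow pin at crop (401,318) is still short of the orange clip at (481,402), so I'll measure the gap.

```bash
sed -i 's/(245,240,320,300)/(274,255,320,295)/; s/"yellow",(22,120,60)/"yellow",(22,150,110)/; s/,.126)):/,.129)):/' look.py; python3 look.py;  python3 -m pendant '[[0,-0.003,0,0],[0,-0.003,0,0],[0,-0.003,0,0]]'; python3 look.py
```

```text
pin (12, np.int64(274), np.int64(278), np.int64(274), np.int64(277)) [ 0.5526 -0.1478  0.134 ]
yellow (17, np.int64(278), np.int64(282), np.int64(277), np.int64(280)) [ 0.5584 -0.1447  0.129 ]
4.8167 [ 0.5385 -0.1887  0.1085] [-0.58 -0.08 -0.86]
time: 5.07
ee_pos: [0.5387, -0.181, 0.1086]
eef_rot: [1.0, -0.019, 0.0, 0.0]
ft_force: [-0.4, -5.4, -1.4]
width: 0.0006
grip_force: 2.3
pin (19, np.int64(274), np.int64(281), np.int64(272), np.int64(276)) [ 0.5529 -0.1433  0.134 ]
yellow (16, np.int64(281), np.int64(285), np.int64(275), np.int64(278)) [ 0.559  -0.1377  0.129 ]
5.1167 [ 0.5388 -0.1799  0.1086] [ 0.02 -1.31 -0.43]
```

```bash
python3 -m pendant '[[0,-0.003,0,0],[0,-0.003,0,0],[0,0,0,0]]' | grep -E "pos|force"; python3 -m pendant '[[0,-0.0015,0,0]]'| grep -E "pos|ft"; python3 -m pendant '[[0,-0.0015,0,0]]'| grep -E "pos|ft"; python3 look.py
```

```text
ee_pos: [0.5391, -0.1734, 0.1086]
ft_force: [-0.7, 0.1, -0.6]
grip_force: 0.0
ee_pos: [0.5392, -0.1725, 0.1086]
ft_force: [0.1, -3.1, -0.2]
ee_pos: [0.5392, -0.1715, 0.1086]
ft_force: [0.8, -2.6, -1.3]
pin (19, np.int64(279), np.int64(285), np.int64(269), np.int64(274)) [ 0.5536 -0.1339  0.134 ]
yellow (15, np.int64(286), np.int64(289), np.int64(272), np.int64(275)) [ 0.5593 -0.128   0.129 ]
5.5833 [ 0.5392 -0.1712  0.1086] [-0.29 -0.86 -0.78]
```

```bash
python3 -m pendant '[[0,-0.001,0,0]]'| grep -E "pos|ft"; python3 -m pendant '[[0,-0.001,0,0]]'| grep -E "pos|ft"; python3 look.py
```

```text
ee_pos: [0.5392, -0.1705, 0.1086]
ft_force: [0.8, -1.7, 0.1]
ee_pos: [0.5393, -0.1696, 0.1086]
ft_force: [0.7, -1.8, -0.5]
pin (15, np.int64(280), np.int64(286), np.int64(269), np.int64(273)) [ 0.5536 -0.1321  0.134 ]
yellow (16, np.int64(287), np.int64(291), np.int64(272), np.int64(275)) [ 0.5603 -0.1262  0.129 ]
5.8 [ 0.5393 -0.1692  0.1086] [ 1.   -0.88 -1.34]
```

```bash
python3 -m pendant '[[0,-0.001,0,0]]'| grep -E "pos|ft"; python3 look.py;  python3 -m pendant '[[0,-0.001,0,0]]'| grep -E "pos|ft"; python3 look.py
```

```text
ee_pos: [0.5393, -0.1685, 0.1086]
ft_force: [0.6, -2.6, 0.1]
pin (21, np.int64(280), np.int64(287), np.int64(268), np.int64(273)) [ 0.5538 -0.1315  0.134 ]
yellow (17, np.int64(287), np.int64(291), np.int64(272), np.int64(275)) [ 0.5607 -0.1258  0.129 ]
5.9333 [ 0.5393 -0.1681  0.1086] [ 0.73 -0.16 -0.36]
ee_pos: [0.5393, -0.1674, 0.1086]
ft_force: [-0.2, -1.0, -0.1]
pin (18, np.int64(280), np.int64(287), np.int64(268), np.int64(272)) [ 0.5533 -0.1297  0.134 ]
yellow (15, np.int64(288), np.int64(292), np.int64(272), np.int64(275)) [ 0.5614 -0.1246  0.129 ]
6.0667 [ 0.5393 -0.1671  0.1086] [ 0.3   0.57 -0.52]
```

```bash
for i in 1; do python3 -m pendant '[[0,-0.001,0,0],[0,0,0,0]]'| grep -E "pos|ft"; python3 look.py;  done; python3 -m pendant '[[0,-0.001,0,0],[0,0,0,0]]'| grep -E "pos|ft"; python3 look.py
```

```text
ee_pos: [0.5393, -0.1664, 0.1086]
ft_force: [0.3, -0.4, 1.0]
pin (20, np.int64(282), np.int64(288), np.int64(267), np.int64(272)) [ 0.5536 -0.1281  0.134 ]
yellow (17, np.int64(288), np.int64(292), np.int64(272), np.int64(275)) [ 0.5619 -0.1246  0.129 ]
6.2833 [ 0.5393 -0.1664  0.1086] [-0.01 -1.1   0.17]
ee_pos: [0.5393, -0.1661, 0.1086]
ft_force: [0.2, -2.5, -0.9]
pin (20, np.int64(281), np.int64(288), np.int64(268), np.int64(272)) [ 0.5537 -0.1286  0.134 ]
yellow (18, np.int64(288), np.int64(292), np.int64(272), np.int64(275)) [ 0.5619 -0.1243  0.129 ]
6.5 [ 0.5393 -0.166   0.1086] [ 0.33 -2.83  1.1 ]
```

```bash
python3 -m pendant '[[0,-0.001,0,0],[0,0,0,0]]'| grep -E "pos|ft"; python3 -m pendant '[[0,0.02,0,0],[0,0.02,0,0],[0,0.01,0,0],[0,0,-0.03,0],[0,0,-0.03,0],[0,0,0,0]]' ; python3 look.py
python3 - <<'E'
from h import *
from bench import r
t=r.camera("top")["img"];s=r.camera("scene")["img"]
a=cv2.resize(t[205:265,320:420],(500,300),interpolation=2);b=cv2.resize(s[245:325,240:340],(375,300),interpolation=2)
cv2.imwrite("pics/s3.png",np.vstack([a[:, :375*0+500],cv2.copyMakeBorder(b,0,0,0,125,0)])[:,:,::-1])
E
```

```text
ee_pos: [0.5394, -0.1657, 0.1086]
ft_force: [0.7, -5.5, -1.3]
time: 7.17
ee_pos: [0.5401, -0.2148, 0.1743]
eef_rot: [1.0, -0.019, 0.004, 0.001]
ft_force: [1.3, -0.4, 0.0]
width: 0.0005
grip_force: 0.0
pin (143, np.int64(276), np.int64(289), np.int64(258), np.int64(272)) [ 0.5421 -0.1235  0.134 ]
yellow (17, np.int64(288), np.int64(292), np.int64(272), np.int64(275)) [ 0.5622 -0.1243  0.129 ]
7.2167 [ 0.5394 -0.2144  0.1717] [ 0.22 -0.4  -0.12]
```

View pics/s3.png

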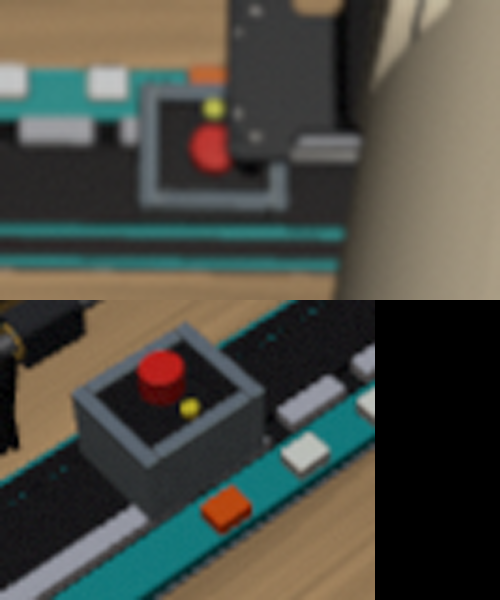

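The heel sits abreast of the orange clip: the clip is at lower-view (227,508), the yellow stem at (190,407) is low, and 5.5 N moved the heel only 0.3 mm. It's in the notch. The red pin is up at (162,375), so I'll go above it.

```bash
python3 -m pendant '[[0,-0.03,0,0],[0,-0.03,0,0],[-0.003,-0.03,0,0],[0,-0.002,0,0],[0,0,0,0],[0,0,0,0],[0,0,0,0]]'|grep -E "pos|ft|rot"
```

```text
ee_pos: [0.5375, -0.1238, 0.1679]
eef_rot: [1.0, -0.02, -0.001, 0.0]
ft_force: [1.3, 0.7, 1.1]
```

Tips are at z≈0.157, about 20 mm above the pin. Going down in steps.

```bash
python3 -m pendant '[[0.001,-0.001,0.006,0],[0,0,0.006,0],[0,0,0.004,0],[0,0,0.002,0],[0,0,0,0]]'|grep -E "pos|ft"; python3 -m pendant '[[0,0,0.002,0],[0,0,0.002,0]]'|grep -E "pos|ft";python3 -m pendant '[[0,0,0.002,0],[0,0,0.002,0]]'|grep -E "pos|ft"
```

```text
ee_pos: [0.5386, -0.1217, 0.1497]
ft_force: [-0.1, 0.1, -0.7]
ee_pos: [0.5392, -0.1217, 0.1469]
ft_force: [-2.0, 0.5, 4.3]
ee_pos: [0.5392, -0.1217, 0.1428]
ft_force: [-1.8, 0.3, 3.8]
```

```bash
python3 -m pendant '[[0,0,0.002,0],[0,0,0.001,0]]'|grep -E "pos|ft"; python3 -m pendant '[[0,0,0.001,0],[0,0,0.001,0]]'|grep -E "pos|ft"
```

```text
ee_pos: [0.5392, -0.1217, 0.1395]
ft_force: [0.2, -0.5, 3.1]
ee_pos: [0.5392, -0.1217, 0.1376]
ft_force: [-0.3, -0.5, 3.6]
```

```bash
python3 -m pendant '[[0,0,0.001,0],[0,0,0.001,0]]'|grep -E "pos|ft"; python3 -m pendant '[[0,0,0.001,0],[0,0,0.0,0]]'|grep -E "pos|ft"
```

```text
ee_pos: [0.5393, -0.1217, 0.1367]
ft_force: [-7.1, 0.9, 23.1]
ee_pos: [0.5393, -0.1217, 0.1367]
ft_force: [-8.7, 0.9, 22.6]
```

```bash
python3 -m pendant '[[0,0,-0.01,0],[0,0,-0.03,0],[0,0,-0.03,0],[0,0.035,-0.02,0],[0,0.035,0,0],[0,0.035,0,0],[0,0.035,0,0],[0,0.02,0,0]]'|grep -E "time|pos|ft"; python3 -m pendant '[[0,0,0,0],[0,0,0,0],[0,0,0,0]]' | grep -E "pos|ft"; python3 - <<'E'
from h import *
from bench import r
t=r.camera("top")["img"];S=r.camera("scene");s=S["img"]
a=cv2.resize(t[205:265,320:420],(500,300),interpolation=2);b=cv2.resize(s[245:325,240:340],(375,300),interpolation=2)
cv2.imwrite("pics/s4.png",np.vstack([a,cv2.copyMakeBorder(b,0,0,0,125,0)])[:,:,::-1])
b=blob(s,(0,150,60),(6,255,255),(265,250,310,295));print(b,at(S,b[:2],.125))
E
python3 look.py
```

```text
time: 9.98
ee_pos: [0.5315, -0.2858, 0.224]
ft_force: [-0.2, -1.1, 0.6]
ee_pos: [0.5332, -0.2801, 0.2242]
ft_force: [0.6, -0.2, -0.5]
(np.float64(282.77358490566036), np.float64(267.08490566037733), 106, np.int64(277), np.int64(289), np.int64(262), np.int64(272)) [ 0.5395 -0.1221  0.125 ]
pin (105, np.int64(277), np.int64(289), np.int64(262), np.int64(272)) [ 0.546  -0.1268  0.134 ]
yellow (17, np.int64(288), np.int64(292), np.int64(272), np.int64(275)) [ 0.5622 -0.1243  0.129 ]
10.3833 [ 0.5334 -0.2799  0.2246] [ 0.29 -0.48  0.49]
```

View pics/s4.png

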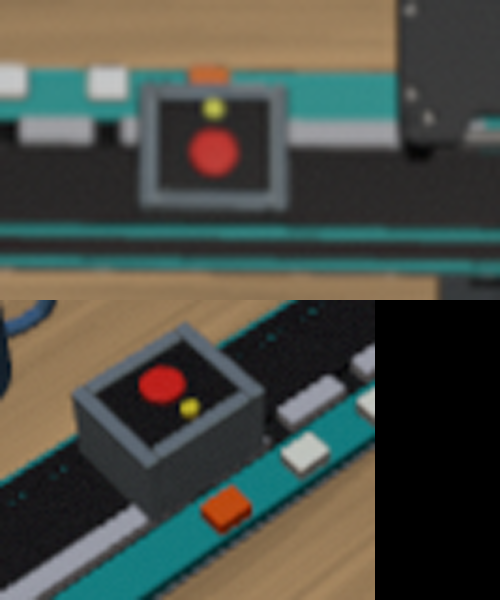

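The red pin is flush at lower-view (162,385), and its position fits z=0.125. The heel stands abreast of the orange clip at (227,508), and the arm is clear.

```bash
python3 -c "
from bench import r
print(r.close_job())"
```

```text
the job is handed in; nothing more can be done
None
```

The heel piece is pushed into the notch beside the orange clip, the red lock pin is pressed fully down, and I handed the job in at about 10.4 s with the arm clear of everything.

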